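Cull the bad brackets and bar the crate

TASK

Sort the steel angle brackets scattered on the table: every sound one (square, with two full-length legs) goes into the grey plastic crate, and every misshapen one (bent open, folded in, or with one leg short) into the cardboard scrap box. When all of them are sorted, swing the crate's steel hold-down bar over until it rests in its catch. Leave everything else on the table where it is.

Things in the scene. Friction and masses are not known exactly. Their poses are not given: they have to be found in the camera images.
- bracket_1: Steel angle bracket of bar 8 mm thick, 25 mm wide, lying on edge (25 mm tall; its L shows from above). Leg A, 55 mm long, along local x, its mid-point on the underside at local (0, -23.5) mm; leg B starts at leg A's -x end and points to local +y. SOUND: leg B is 55 mm long and square to leg A. Origin on the underside, local z up when lying on edge; 110 to 220 g; may be absent.
- bracket_2: Steel angle bracket of bar 8 mm thick, 25 mm wide, lying on edge (25 mm tall; its L shows from above). Leg A, 55 mm long, along local x, its mid-point on the underside at local (0, -23.5) mm; leg B starts at leg A's -x end and points to local +y. SOUND: leg B is 55 mm long and square to leg A. Origin on the underside, local z up when lying on edge; 110 to 220 g; may be absent.
- bracket_3: Steel angle bracket of bar 8 mm thick, 25 mm wide, lying on edge (25 mm tall; its L shows from above). Leg A, 55 mm long, along local x, its mid-point on the underside at local (15.5, -19) mm; leg B starts at leg A's -x end and is bent open to 125 degrees from leg A (both legs 55 mm), leaning to -x. MISSHAPEN. Origin on the underside, local z up when lying on edge; 110 to 220 g; may be absent.
- bracket_4: Steel angle bracket of bar 8 mm thick, 25 mm wide, lying on edge (25 mm tall; its L shows from above). Leg A, 55 mm long, along local x, its mid-point on the underside at local (0, -23.5) mm; leg B starts at leg A's -x end and points to local +y. SOUND: leg B is 55 mm long and square to leg A. Origin on the underside, local z up when lying on edge; 110 to 220 g; may be absent.
- bracket_5: Steel angle bracket of bar 8 mm thick, 25 mm wide, lying on edge (25 mm tall; its L shows from above). Leg A, 55 mm long, along local x, its mid-point on the underside at local (0, -23.5) mm; leg B starts at leg A's -x end and points to local +y, but is only 26 mm long instead of 55. MISSHAPEN. Origin on the underside, local z up when lying on edge; 110 to 220 g; may be absent.
- bracket_6: Steel angle bracket of bar 8 mm thick, 25 mm wide, lying on edge (25 mm tall; its L shows from above). Leg A, 55 mm long, along local x, its mid-point on the underside at local (0, -23.5) mm; leg B starts at leg A's -x end and points to local +y. SOUND: leg B is 55 mm long and square to leg A. Origin on the underside, local z up when lying on edge; 110 to 220 g; may be absent.
- bracket_7: Steel angle bracket of bar 8 mm thick, 25 mm wide, lying on edge (25 mm tall; its L shows from above). Leg A, 55 mm long, along local x, its mid-point on the underside at local (0, -23.5) mm; leg B starts at leg A's -x end and is folded in to 52 degrees from leg A (both legs 55 mm). MISSHAPEN. Origin on the underside, local z up when lying on edge; 110 to 220 g; may be absent.
- bracket_8: Steel angle bracket of bar 8 mm thick, 25 mm wide, lying on edge (25 mm tall; its L shows from above). Leg A, 55 mm long, along local x, its mid-point on the underside at local (0, -23.5) mm; leg B starts at leg A's -x end and points to local +y. SOUND: leg B is 55 mm long and square to leg A. Origin on the underside, local z up when lying on edge; 110 to 220 g; may be absent.
- bracket_9: Steel angle bracket of bar 8 mm thick, 25 mm wide, lying on edge (25 mm tall; its L shows from above). Leg A, 55 mm long, along local x, its mid-point on the underside at local (15.5, -19) mm; leg B starts at leg A's -x end and is bent open to 125 degrees from leg A (both legs 55 mm), leaning to -x. MISSHAPEN. Origin on the underside, local z up when lying on edge; 110 to 220 g; may be absent.
- crate: Fixed grey plastic crate, open on top, 178 (local x) x 228 (y) x 55 mm high, walls and floor 4 mm thick. Origin at the centre of its underside. A steel hold-down bar is hinged at the middle of its +x wall; a forked steel catch (prongs to 81 mm high, 26 mm apart inside) is on the middle of its -x wall. Stands left or right of the robot.
- crate_in (a point): Centre of the crate's inner floor, axes as the crate.
- hold_bar (a joint): Angle (rad) of the crate's hold-down bar, flat steel, 200 mm long from its hinge, 18 wide, 8 thick. 0: level across the crate, at rest in the catch; grows as it swings up; 1.57 is upright; starts at 1.58 to 1.8. Hinged about the crate's y axis. A stiff hinge (0.25 N m) holds it where it is left; about 3 N near the end moves it.
- bar_hinge (a point): Hinge axis of the hold-down bar at its middle, 96 mm to the crate's +x and 66 mm above the table; axes as the crate. The bar points to the crate's -x when closed.
- bar_tip (a point): Centre of the free end of the hold-down bar, 200 mm from the hinge.
- scrap_box: Fixed open cardboard scrap box, 190 (local x) x 230 (y) x 50 mm high, walls and floor 4 mm, flaps folded outwards on its x sides. Origin at the centre of its underside. It may stand left or right of the robot.
- scrap_in (a point): Centre of the scrap box's inner floor, axes as the box.
- tape_measure: Bystander among the brackets: black tape measure, 58 x 34 x 44 mm high, origin at the centre of its underside.
- pencil: Bystander: flat carpenter's pencil stub, 70 (local x) x 14 x 8 mm, origin at the centre of its underside.
- tape_roll: Bystander: grey roll of tape lying flat, 68 mm across, 48 mm hole, 24 mm high, origin at the centre of its underside.
- drink_can: Bystander: aluminium drink can, 66 mm across, 122 mm high, origin at the centre of its underside.
- paper_cup: Bystander: white cup, 84 mm across, 95 mm high, origin at the centre of its underside.
There are look-alikes about, which are no part of the job. Leave any green or turquoise look-alike of the bracket_6 alone.

How it is judged:
On the way, in this order (a step that is already met when the one before it is completed fails the run):
1. every sound bracket lies in the crate and every misshapen one in the scrap box (x of bracket_1 in the frame of crate_in between -0.085 and 0.085 m and y of bracket_1 in the frame of crate_in between -0.11 and 0.11 m and z of bracket_1 in the frame of crate_in between -0.01 and 0.053 m and x of bracket_2 in the frame of crate_in between -0.085 and 0.085 m and y of bracket_2 in the frame of crate_in between -0.11 and 0.11 m and z of bracket_2 in the frame of crate_in between -0.01 and 0.053 m and x of bracket_4 in the frame of crate_in between -0.085 and 0.085 m and y of bracket_4 in the frame of crate_in between -0.11 and 0.11 m and z of bracket_4 in the frame of crate_in between -0.01 and 0.053 m and x of bracket_6 in the frame of crate_in between -0.085 and 0.085 m and y of bracket_6 in the frame of crate_in between -0.11 and 0.11 m and z of bracket_6 in the frame of crate_in between -0.01 and 0.053 m and x of bracket_8 in the frame of crate_in between -0.085 and 0.085 m and y of bracket_8 in the frame of crate_in between -0.11 and 0.11 m and z of bracket_8 in the frame of crate_in between -0.01 and 0.053 m and x of bracket_3 in the frame of scrap_in between -0.091 and 0.091 m and y of bracket_3 in the frame of scrap_in between -0.111 and 0.111 m and z of bracket_3 in the frame of scrap_in between -0.01 and 0.053 m and x of bracket_5 in the frame of scrap_in between -0.091 and 0.091 m and y of bracket_5 in the frame of scrap_in between -0.111 and 0.111 m and z of bracket_5 in the frame of scrap_in between -0.01 and 0.053 m and x of bracket_7 in the frame of scrap_in between -0.091 and 0.091 m and y of bracket_7 in the frame of scrap_in between -0.111 and 0.111 m and z of bracket_7 in the frame of scrap_in between -0.01 and 0.053 m and x of bracket_9 in the frame of scrap_in between -0.091 and 0.091 m and y of bracket_9 in the frame of scrap_in between -0.111 and 0.111 m and z of bracket_9 in the frame of scrap_in between -0.01 and 0.053 m), for 0.2 s.
2. the hold-down bar is swung down into its catch (value of joint hold_bar below 0.06 rad), for 0.2 s.
At the end, for the whole second after the job is handed in: Every sound bracket lies down within the crate's walls, every misshapen one down within the scrap box's walls, origins under 53 mm above the inner floor, all at rest (under 3 cm/s), and the hold-down bar is within 0.06 rad of closed (all of step 1 and linear speed of each of bracket_1, bracket_2, bracket_4, bracket_6, bracket_8, bracket_3, bracket_5, bracket_7, bracket_9 below 0.03 m/s and value of joint hold_bar below 0.06 rad); the robot touches nothing.
It fails at once if a bystander (tape measure, pencil, tape roll, can, cup) is moved more than 6 cm from where it was (distance of any of tape_measure, pencil, tape_roll, drink_can, paper_cup from where it was at the start of the episode above 0.06 m).
Of bracket_1, bracket_2, bracket_4, bracket_6, bracket_8 only 3 to 4 are there at a start; the rules pass over those that are not, and their reading is None.
Of bracket_3, bracket_5, bracket_7, bracket_9 only 3 to 4 are there at a start; the rules pass over those that are not, and their reading is None.
At some moment in a run one of bracket_1, bracket_2, bracket_4, bracket_6, bracket_8, bracket_3, bracket_5, bracket_7, bracket_9 may be knocked a few centimetres aside while the robot is not near it.
Once in a run the grip may slacken for a moment while it holds something.
It also fails if it takes over 210 s, if anything falls off the work surface, if the arm or the gripper's body presses on something with over 40 N, if the wrist force passes 120 N, or if a joint passes its speed limit or range.

ROBOT

A 6-joint arm with a two-finger parallel gripper is mounted at the origin on the work surface. World frame = base frame: x ahead of the robot, y to its left, z up, the work surface at z = 0. Lengths are in m, angles in rad, forces in N, time in s.
With the tool pointing down it reaches from about 0.25 to 0.775 m from the base axis. Payload 4 kg.
Tool frame: the origin (TCP) lies on the centre line of the jaws, within the pads' length; the fingertips stand robot.tips_ahead ahead of it and the grasp point (between the pads) lies 8 mm behind it (robot.tips_ahead is the distance from the TCP to the fingertips, in m); z points along the fingers, y is the line along which they close (so a half turn about z gives the same grasp; the last joint's range is limited). The gripper opens to 94 mm and grips with 3 to 60 N. Pads are 16 mm wide; open, the fingers measure 119 mm over their backs; the gripper's body (75 mm by 177 mm) begins 78 mm behind the grasp point.
Start: joints at [-1.244, 0.087, 1.371, -0, 1.684, -0.103], TCP at [0.229, -0.5, 0.217] pointing down, gripper open.
Joint ranges: [-3.1, 3.1], [-0.76, 2.03], [0.27, 2.55], [-1.08, 4.22], [0.17, 2.65], [-2.57, 2.57]. Speed limits (rad/s): [2.79, 2.79, 3.14, 3.14, 3.14, 3.14].

INTERFACE

Orientations are given as [roll, pitch, yaw] about the fixed x, y, z axes, in that order (R = Rz(yaw) Ry(pitch) Rx(roll)).
In Python, from bench import robot, snapshot, close_job, spotter gives the robot as it stands. The module is installed in compiled form; this text tells all that it offers.
- The arm moves only by the tool servo_tool, never from a script. Its argument "commands" is one flat list of numbers, 7 for each row, row after row: the shift along the tool's x, y, z in m, then the turn, a rotation vector about the tool's x, y, z in degrees, then the finger opening in m, from 0 to 0.094. In form: [x, y, z, ax, ay, az, grip, x, y, z, ax, ay, az, grip, ...]. A call has 1 to 10 rows; each row is the pose to reach, as a shift and turn from the pose commanded when the call began, along the tool's axes at that moment; what a row does not reach only later rows make up. A row lasts 1/8 s, in which the tool goes at most 62.5 mm and 10.7 degrees, less where a joint would pass 70% of its speed; a pose out of reach is approached as far as the arm can. A call with a gripper value outside its range is refused whole. The fingers move at their own pace and stop on an object; the grip force is fixed at half the most. Time passes only in rows, so rows that repeat a pose let the fingers close. It gives the time, the measured TCP pose, the force, the opening and the grip force at its end, in the units of the state.
- robot.get_obs(): the state, without advancing time (a new reading comes with each control period).
- snapshot(name): name is "scene" or "top"; returns a dict with "img" (420x560x3 uint8, blue, green, red), "camera_matrix" (3x3 intrinsics, pixels), "extrinsics" (4x4, takes a point from camera to world coordinates). Camera axes: x right, y down, z forward; pixel columns grow to the right and rows downward; lengths in m; the calibration is good to about 2 mm. A picture is of the moment at which its call begins. There is no depth.
- close_job(): hands the job in; it is judged then, once.
Trained networks look in a picture, given as the dict that the camera call returned (one of the last four; its "shot" number tells which), for a name from the list of things; names that differ only in an ending like _2 or _b are one class to them, and where a whole thing is asked for, a point or a joint stands for the part that bears it (a point fixed in the world has none). Each returns a list of dicts, best first, with "conf" (0 to 1); they miss things now and then, are a little off and sometimes report something else, mostly with a low value. They report only what shows in the picture. A call takes as long as a camera call. They do not tell look-alikes from the thing itself.
- spotter.trace(name, picture): "region" (420x560 bool, what is visible of it) and "box" ([left, top, width, height] in pixels, round what is visible of it).
The state is a dict: "time": time; "joint_positions": joint angles; "qvel": joint speeds; "joint_torque": joint torques, N m; "tool_pos": TCP position; "ee_rot": TCP orientation; "wrist_force": force on the tool from outside, world axes, zero at the start; "wrist_torque": the same for the moment, N m; "width": finger opening in m; "finger_force": force on a finger pad.
Only numpy, scipy, OpenCV 4.12 (cv2) and the standard library are available. Lean on these libraries where they do the work, as an engineer would, in place of code of your own. Each camera call takes 0.05 s, during which the arm holds its last target. There are 200 camera calls.

## Working session

There is one attempt and no reset: what is moved stays moved. The work goes in short steps, Python scripts to look and compute and a tool call to move; the robot and the scene stay as the last step left them, time stands still between calls to the robot, and variables do not carry over. Pictures are saved under pics/ and viewed, at most 14 in all, crops included, and the job is handed in when it is done.

Besides the shell and the picture viewer there is one more tool, called after "Request:" as name(argument=value, ...) on one line, values as JSON. servo_tool: Moves the arm, as the interface text tells. Its arguments: {"type":"object","properties":{"commands":{"type":"array","items":{"type":"number"}}},"required":["commands"]}

```bash
mkdir -p pics
python3 - <<'E'
from bench import robot,snapshot,spotter
import cv2,numpy as np
o=robot.get_obs();print(o['time'],o['tool_pos'],o['ee_rot'],o['width'],robot.tips_ahead)
for n in ['top','scene']:
    s=snapshot(n);cv2.imwrite(f'pics/{n}0.png',s['img'] if n=='scene' else cv2.resize(s['img'],(800,600),interpolation=cv2.INTER_CUBIC))
    print(n,s['camera_matrix'].tolist(),np.round(s['extrinsics'],3).tolist())
    for t in ['bracket_1','bracket_3','bracket_5','bracket_7','crate','scrap_box']:
        for r in spotter.trace(t,s): print(t,round(r['conf'],2),r['box'])
E
```

```text
0.0 [ 0.22899383 -0.49947276  0.2152931 ] [-3.13936885e+00 -2.21685757e-04  4.29824506e-01] 0.09394772614180086 0.011
top [[461.493963268708, 0.0, 280.178422462696], [0.0, 461.493963268708, 210.51456961217227], [0.0, 0.0, 1.0]] [[0.121, -0.97, 0.213, 0.221], [-0.993, -0.118, 0.025, -0.024], [0.001, -0.214, -0.977, 1.421], [0.0, 0.0, 0.0, 1.0]]
bracket_1 0.67 [247.0, 267.0, 24.9, 12.5]
bracket_1 0.63 [299.4, 155.5, 22.5, 21.8]
bracket_1 0.63 [225.2, 222.1, 18.6, 10.7]
bracket_1 0.6 [298.6, 184.8, 18.4, 11.9]
bracket_1 0.57 [412.8, 178.6, 21.6, 35.7]
bracket_1 0.56 [323.8, 201.8, 29.0, 8.4]
bracket_1 0.47 [253.2, 213.2, 18.2, 25.6]
bracket_1 0.47 [256.0, 183.2, 22.9, 18.6]
bracket_1 0.45 [361.3, 178.3, 86.7, 103.2]
bracket_1 0.44 [322.7, 237.3, 20.7, 13.3]
bracket_3 0.67 [247.0, 267.0, 24.9, 12.5]
bracket_3 0.63 [299.4, 155.5, 22.5, 21.8]
bracket_3 0.63 [225.2, 222.1, 18.6, 10.7]
bracket_3 0.6 [298.6, 184.8, 18.4, 11.9]
bracket_3 0.57 [412.8, 178.6, 21.6, 35.7]
bracket_3 0.56 [323.8, 201.8, 29.0, 8.4]
bracket_3 0.47 [253.2, 213.2, 18.2, 25.6]
bracket_3 0.47 [256.0, 183.2, 22.9, 18.6]
b
[... 2170 characters left out ...]
.72 [256.0, 250.8, 27.5, 18.0]
bracket_5 0.71 [267.4, 182.6, 25.5, 14.7]
bracket_5 0.61 [207.8, 246.8, 30.1, 31.6]
bracket_5 0.56 [284.6, 213.3, 37.3, 16.7]
bracket_5 0.56 [324.3, 200.4, 15.1, 18.3]
bracket_7 0.87 [203.3, 222.3, 22.6, 16.5]
bracket_7 0.86 [346.2, 218.1, 22.2, 15.5]
bracket_7 0.76 [245.2, 213.0, 26.8, 23.5]
bracket_7 0.75 [299.1, 235.7, 35.2, 18.7]
bracket_7 0.72 [256.0, 250.8, 27.5, 18.0]
bracket_7 0.71 [267.4, 182.6, 25.5, 14.7]
bracket_7 0.61 [207.8, 246.8, 30.1, 31.6]
bracket_7 0.56 [284.6, 213.3, 37.3, 16.7]
bracket_7 0.56 [324.3, 200.4, 15.1, 18.3]
crate 0.74 [60.3, 184.3, 115.7, 109.2]
scrap_box 0.56 [349.4, 154.3, 121.3, 73.0]
scrap_box 0.55 [402.4, 214.7, 45.8, 32.2]
```

View pics/top0.png

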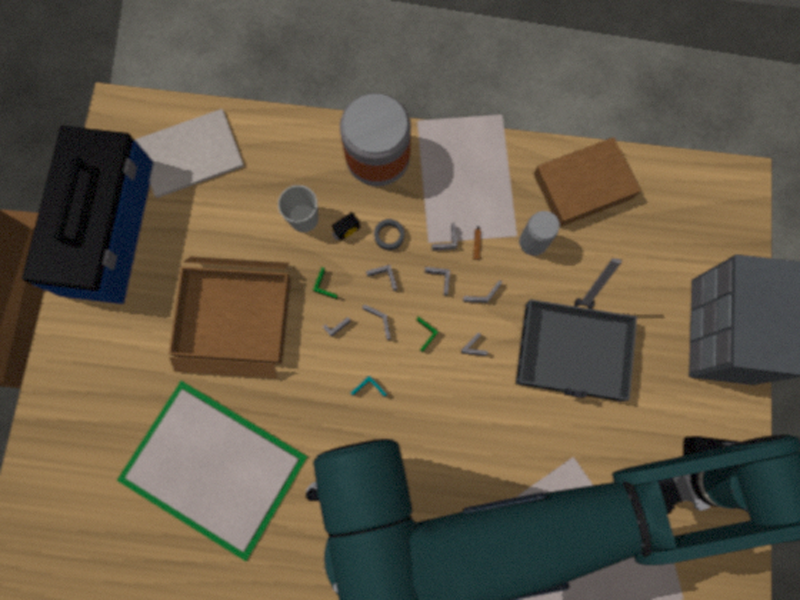

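View pics/scene0.png

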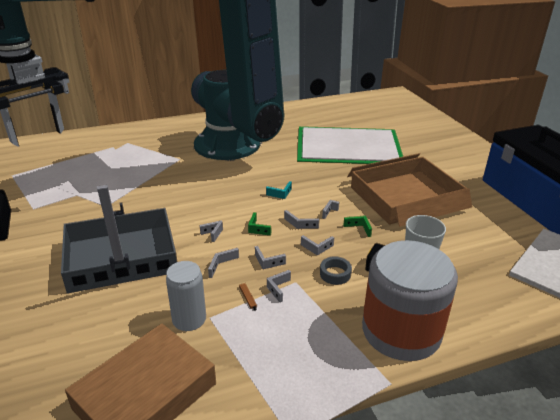

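The top view shows seven grey brackets, at about (445,237), (382,275), (440,278), (485,295), (380,320), (340,326) and (476,346). There are also two green and one turquoise look-alikes, which I'll leave. The crate is at (577,350), with its hinge on the far side, and the scrap box is at (230,320). The scene view agrees. Next I'll fit shape models in both views.

```bash
cat > fit.py <<'E'
import cv2,numpy as np
from scipy.optimize import minimize
from bench import robot,snapshot,spotter
def legpoly(p,d,l,n):  # p corner start, d dir, n normal side(thickness 8 centred)
    n=np.array([-d[1],d[0]])*4; return np.array([p+n,p+d*l+n,p+d*l-n,p-n])
def shape(kind):
    ax,ay={'open':(15.5,-19)}.get(kind,(0,-23.5)); ang={'open':125,'fold':52}.get(kind,90)
    L=26 if kind=='short' else 55
    A=legpoly(np.array([ax-27.5,ay]),np.array([1.,0]),55,1)
    d=np.array([np.cos(np.radians(ang)),np.sin(np.radians(ang))])
    # leg B starts at leg A's end; outer faces flush
    s=np.array([ax-27.5,ay])+ (np.array([4.,-4]) if ang==90 else np.array([2.,0]))
    B=legpoly(s,d,L,1)
    return [A/1000,B/1000]
SH={k:shape(k) for k in ['sound','open','fold','short']}
def proj(s,P):
    E=np.linalg.inv(s['extrinsics']);q=P@E[:3,:3].T+E[:3,3];q=q@s['camera_matrix'].T;return q[:,:2]/q[:,2:]
def ray(s,uv,z):
    d=np.linalg.inv(s['camera_matrix'])@np.array([uv[0],uv[1],1.]);E=s['extrinsics'];d=E[:3,:3]@d;o=E[:3,3];return (o+d*(z-o[2])/d[2])[:2]
U=8
def render(s,polys,x,y,th,z0,z1,box):
    c,n=np.cos(th),np.sin(th);R=np.array([[c,-n],[n,c]]);l,t,w,h=box
    m=np.zeros((h*U,w*U),np.uint8)
    for p in polys:
        q=p@R.T+[x,y];P=np.vstack([np.c_[q,np.full(len(q),z)] for z in (z0,z1)])
        uv=(proj(s,P)-[l,t]+.5)*U
        cv2.fillConvexPoly(m,cv2.convexHull(np.round(uv).astype(np.int32)),255)
    return cv2.resize(m,(w,h),interpolation=cv2.INTER_AREA)/255.
def fit(obs,polys,x0,ths,z0=0,z1=.025,scale=.012):
    """obs: list of (shot, mask float, box)"""
    def cost(v):
        t=0
        for s,m,b in obs:
            r=render(s,polys,v[0],v[1],v[2],z0,z1,b);t+=1-np.minimum(r,m).sum()/np.maximum(r,m).sum()
        return t/len(obs)
    best=None
    for th in ths:
        S=np.array([[0,0,0],[scale,0,0],[0,scale,0],[0,0,.3]])+[*x0,th]
        r=minimize(cost,[*x0,th],method='Nelder-Mead',options=dict(initial_simplex=S,maxiter=70,xatol=1e-4,fatol=1e-3))
        if best is None or r.fun<best.fun:best=r
    r=minimize(cost,best.x,method='Nelder-Mead',options=dict(initial_simplex=best.x+np.array([[0,0,0],[.004,0,0],[0,.004,0],[0,0,.1]]),maxiter=100))
    return r.fun,r.x
def crop(reg,pad=8):
    ys,xs=np.nonzero(reg);l,t=max(xs.min()-pad,0),max(ys.min()-pad,0)
    b=(l,t,xs.max()+pad-l,ys.max()+pad-t);return reg[t:t+b[3],l:l+b[2]].astype(float),b
def dets(s,name='bracket_1',amax=900):
    out=[]
    for r in spotter.trace(name,s):
        reg=r['region']
        if reg.sum()>amax or reg.sum()<20:continue
        ys,xs=np.nonzero(reg);px=s['img'][reg].astype(float).mean(0)
        out.append(dict(reg=reg,w=ray(s,(xs.mean(),ys.mean()),.0125),col=px,conf=r['conf'],uv=(xs.mean(),ys.mean())))
    return out
E
cat > look.py <<'E'
from fit import *
import sys
S={n:snapshot(n) for n in ['top','scene']}
D={n:dets(S[n]) for n in S}
for n in D:
    for d in D[n]:
        c=d['col']; d['grey']=c.max()-c.min()<45
used=[]
groups=[]
for n in ['scene','top']:
    for d in D[n]:
        if not d['grey']: continue
        for g in groups:
            if np.linalg.norm(g[0][1]['w']-d['w'])<.035 and n not in [a for a,_ in g]: g.append((n,d));break
        else: groups.append([(n,d)])
for g in groups:
    obs=[(S[n],*crop(d['reg'])) for n,d in g]
    res=sorted([(f,k,x) for k,p in SH.items() for f,x in [fit(obs,p,g[0][1]['w'],np.arange(8)*np.pi/4)]],key=lambda a:a[0])
    print([n for n,_ in g],np.round(g[0][1]['w'],3),[np.round(d['col']).astype(int).tolist() for _,d in g],[(round(f,2),k) for f,k,x in res],np.round(res[0][2],3).tolist())
if len(sys.argv)>1:
    for n,(a,b,c,d) in {'top':(215,145,150,140),'scene':(190,170,160,130)}.items():
        cv2.imwrite(f'pics/{sys.argv[1]}_{n}.png',cv2.resize(S[n]['img'][b:b+d,a:a+c],None,fx=4,fy=4,interpolation=cv2.INTER_CUBIC))
    for name,L,W,H in [('crate',.178,.228,.055),('scrap_box',.19,.23,.05)]:
        p=[np.array([[-L,-W],[L,-W],[L,W],[-L,W]])/2]
        obs=[(S[n],*crop(spotter.trace(name,S[n])[0]['region'],12)) for n in S]
        r=spotter.trace(name,S['top'])[0]['region'];ys,xs=np.nonzero(r)
        for o in (obs[:1],obs[1:],obs): print(name,[np.round(a,3) for a in fit(o,p,ray(S['top'],(xs.mean(),ys.mean()),.03),[-.5,-.2,0,.2,.5],0,H)])
E
time python3 look.py a
```

```text
['scene', 'top'] [0.486 0.056] [[78, 78, 80], [96, 101, 111]] [(np.float64(0.22), 'open'), (np.float64(0.41), 'short'), (np.float64(0.41), 'sound'), (np.float64(0.53), 'fold')] [0.475, 0.059, 1.26]
['scene'] [ 0.562 -0.161] [[97, 98, 102]] [(np.float64(0.11), 'open'), (np.float64(0.29), 'sound'), (np.float64(0.34), 'short'), (np.float64(0.42), 'fold')] [0.573, -0.162, 5.791]
['scene', 'top'] [ 0.597 -0.064] [[89, 88, 90], [88, 93, 101]] [(np.float64(0.15), 'sound'), (np.float64(0.25), 'short'), (np.float64(0.44), 'open'), (np.float64(0.46), 'fold')] [0.582, -0.059, 1.581]
['scene', 'top'] [ 0.679 -0.074] [[97, 95, 98], [91, 95, 103]] [(np.float64(0.16), 'sound'), (np.float64(0.4), 'short'), (np.float64(0.42), 'open'), (np.float64(0.43), 'fold')] [0.687, -0.064, 0.221]
['scene'] [0.539 0.186] [[36, 77, 35]] [(np.float64(0.12), 'sound'), (np.float64(0.26), 'short'), (np.float64(0.27), 'open'), (np.float64(0.37), 'fold')] [0.55, 0.176, 4.49]
['scene'] [0.453 0.148] [[94, 95, 100]] [(np.float64(0.08), 'short'), (np.float64(0.33), 'sound'), (np.float64(0.37), 'open'), (np.float64(0.38), '
[... 281 characters left out ...]
64(0.22), 'fold'), (np.float64(0.4), 'short'), (np.float64(0.43), 'sound'), (np.float64(0.48), 'open')] [0.459, -0.158, 4.76]
['scene'] [0.677 0.058] [[64, 66, 67]] [(np.float64(0.49), 'fold'), (np.float64(0.49), 'sound'), (np.float64(0.57), 'short'), (np.float64(0.58), 'open')] [0.671, 0.063, 0.588]
crate [np.float64(0.09), array([ 0.464, -0.371, -0.045])]
crate [np.float64(0.078), array([ 0.463, -0.369, -0.037])]
crate [np.float64(0.085), array([ 0.464, -0.37 , -0.039])]
scrap_box [np.float64(0.175), array([0.444, 0.368, 0.064])]
scrap_box [np.float64(0.127), array([0.449, 0.372, 0.058])]
scrap_box [np.float64(0.155), array([0.446, 0.37 , 0.062])]
real	0m16.387s
user	0m13.818s
sys	0m0.164s
```

View pics/a_top.png

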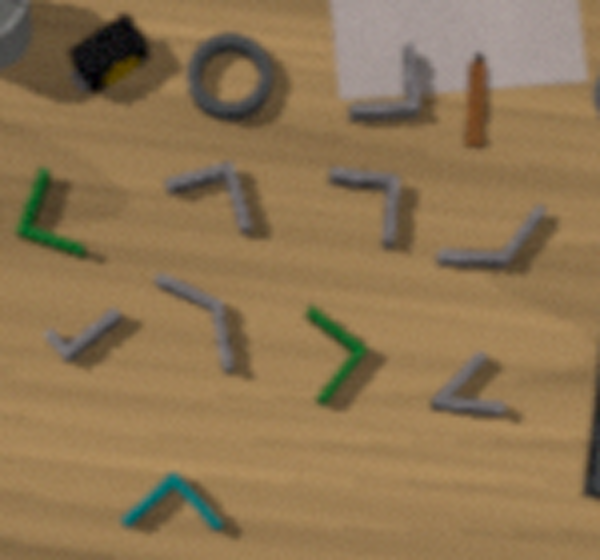

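View pics/a_scene.png

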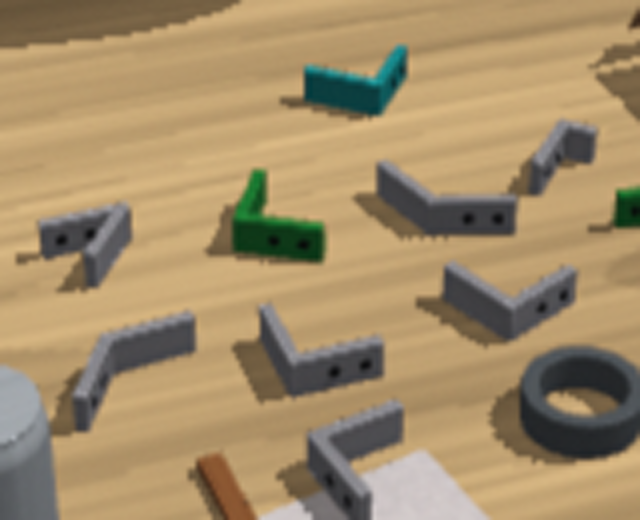

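The crops confirm seven grey brackets:
- **Sound (3):** next to the paper, and at top-crop (390,200) and (225,190).
- **Open (2):** at top-crop (215,310) and (510,245).
- **Folded (1):** at top-crop (470,395).
- **Short (1):** at top-crop (75,340).

I'll refine their poses using colour masks and build a grasp/place planner.

```bash
cat > plan.py <<'E'
from fit import *
import json,sys,os
BOX={'crate':(.464,-.37,-.039,.170,.220),'scrap':(.446,.370,.062,.182,.222)}
def cmask(s,xy,rad=.062):
    im=s['img'].astype(float);mx,mn=im.max(2),im.min(2)
    m=((mx-mn)/np.maximum(mx,1)<.24)&(mx>40)&(mx<140)
    n,lab,st,cen=cv2.connectedComponentsWithStats(m.astype(np.uint8),connectivity=8)
    c=[(np.linalg.norm(ray(s,cen[i],.0125)-xy),i) for i in range(1,n) if 25<st[i,4]<700]
    d,i=min(c)
    return (lab==i) if d<rad else None
def update(B,S,names=None):
    for k,b in B.items():
        if b.get('done') or (names and k not in names):continue
        obs=[]
        for n,s in S.items():
            m=cmask(s,np.array(b['p'][:2]))
            if m is not None: obs.append((s,*crop(m)))
        if not obs: print(k,'not seen');continue
        f,x=fit(obs,SH[b['kind']],b['p'][:2],np.arange(8)*np.pi/4+b['p'][2])
        print(k,b['kind'],len(obs),round(f,2),np.round(x,3)); b['p']=x.tolist()
def rel(o,xyz,yaw):
    """tool-frame shift (m) and turn about z (deg) from obs pose to target"""
    y0=o['ee_rot'][2];x=np.array([np.cos(y0),np.sin(y0),0]);y=np.array([np.sin(y0),-np.cos(y0),0])
    d=np.array(xyz)-o['tool_pos'];a=-(yaw-y0);a=(a+np.pi)%(2*np.pi)-np.pi
    return np.round([d@x,d@y,-d[2],np.degrees(a)],3)
def rot(p,t):c,s=np.cos(t),np.sin(t);return np.atleast_2d(p)@np.array([[c,s],[-s,c]])
def j6(x,y,yaw):return (np.arctan2(y,x)-yaw+np.pi/2+np.pi)%(2*np.pi)-np.pi
def grasps(b):
    x,y,t=b['p'];out=[]
    for i,P in enumerate(SH[b['kind']]):
        if i==1 and b['kind']=='short':continue
        s=(P[0]+P[3])/2;e=(P[1]+P[2])/2;d=(e-s)/np.linalg.norm(e-s)
        g=e-d*.013; yd=np.arctan2(d[1],d[0])+t   # leg dir = tool x
        G=rot(g,t)[0]+[x,y]
        for yaw in (yd,yd+np.pi): out.append((i,G,(yaw+np.pi)%(2*np.pi)-np.pi))
    return out
def place(b,G,yaw,box,occ,relw=.03):
    bx,by,bt,L,W=BOX[box];x,y,t=b['p'];best=None
    V=np.vstack([rot(P,t)+[x,y]-G for P in SH[b['kind']]])
    h=relw/2+.0125;F=rot([[-.008,-h],[.008,-h],[.008,h],[-.008,h]],yaw)
    cen=V.mean(0)
    for dt in np.radians([0,-30,30,-60,60]):
      Q=np.vstack([rot(V,dt),rot(F,dt)])
      for u in np.arange(-.08,.081,.01):
        for v in np.arange(-.1,.101,.01):
          T=rot([u,v],bt)[0]+[bx,by]
          q=rot(Q+T-[bx,by],-bt); m=min(L/2-abs(q[:,0]).max(),W/2-abs(q[:,1]).max())
          if m<.006 or abs(j6(*T,yaw+dt))>2.3 or (box=='crate' and T[0]>.46):continue
          c=rot(cen,dt)[0]+T
          near=min([np.linalg.norm(c-np.array(o)) for o in occ]+[9])
          sc=min(near,.075)*3+min(m,.012)-.01*abs(dt)
          if best is None or sc>best[0]: best=(sc,T,yaw+dt,m,near,c)
    return best
def load():return json.load(open('b.json'))
def save(d):json.dump(d,open('b.json','w'))
E
python3 - <<'E'
from plan import *
init={'S1':('sound',.687,-.064,.221),'S2':('sound',.582,-.059,1.581),'S3':('sound',.585,.06,1.3),'O1':('open',.475,.059,1.26),'O2':('open',.573,-.162,5.791),'H':('short',.471,.156,5.559),'F':('fold',.459,-.158,4.76)}
B={k:dict(kind=v[0],p=list(v[1:])) for k,v in init.items()}
S={n:snapshot(n) for n in ['top','scene']}
update(B,S)
save(dict(B=B,occ={'crate':[],'scrap':[]}))
for n,(a,b,c,d) in {'top':(215,145,150,140),'scene':(190,170,160,130)}.items():
    im=cv2.resize(S[n]['img'][b:b+d,a:a+c],None,fx=4,fy=4,interpolation=cv2.INTER_CUBIC)
    for q in B.values():
        for P in SH[q['kind']]:
            w=rot(P,q['p'][2])+q['p'][:2]
            uv=(proj(S[n],np.c_[w,np.full(4,.025)])-[a,b]+.5)*4
            cv2.polylines(im,[uv.astype(np.int32)],True,(0,0,255),1)
    cv2.imwrite(f'pics/f_{n}.png',im); globals()['im_'+n]=im
h=np.zeros((560,1240,3),np.uint8);h[:560,:600]=im_top;h[:520,600:]=im_scene;cv2.imwrite('pics/f.png',cv2.resize(h,(800,361),interpolation=cv2.INTER_AREA))
E
```

```text
S1 sound 2 0.36 [ 0.689 -0.065  0.203]
S2 sound 2 0.26 [ 0.582 -0.06   1.57 ]
S3 sound 2 0.24 [0.57  0.06  1.955]
O1 open 2 0.27 [0.475 0.058 1.227]
O2 open 2 0.29 [ 0.573 -0.163  5.778]
H short 2 0.25 [0.472 0.155 5.529]
F fold 2 0.29 [ 0.46  -0.158 11.003]
```

View pics/f.png

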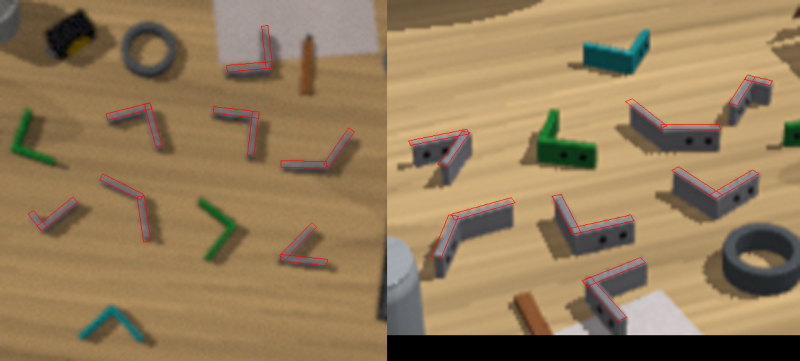

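Red outlines lie on all seven brackets in both views, so the fits are good. Now a planner for each cycle.

```bash
cat > nxt.py <<'E'
from plan import *
# usage: nxt.py NAME  -> re-look, plan grasp and place ; W opening
k=sys.argv[1];W=float(sys.argv[2]) if len(sys.argv)>2 else .05
d=load();B=d['B'];S={n:snapshot(n) for n in ['top','scene']};update(B,S,sys.argv[3:] or [k]);save(d)
b=B[k];o=robot.get_obs();box='crate' if b['kind']=='sound' else 'scrap'
print('t',round(o['time'],2),'tcp',np.round(o['tool_pos'],3),'yaw',round(o['ee_rot'][2],3))
obst=[]
for n,q in B.items():
    if n!=k and not q.get('done'):
        for P in SH[q['kind']]:obst.append(rot(P,q['p'][2])+q['p'][:2])
for g in [(.55,.176,4.49),(.459,-.036,.991)]:
    for P in SH['sound']:obst.append(rot(P,g[2])+g[:2])
obst.append(np.array([[.71,-.12],[.71,-.10],[.64,-.12],[.64,-.10]]))
obst.append(np.array([.665,.06])+.034*np.array([[np.cos(a),np.sin(a)] for a in np.arange(8)*.785]))
own=[rot(P,b['p'][2])+b['p'][:2] for P in SH[b['kind']]]
def dist(p,P):return -cv2.pointPolygonTest((P*1e4).astype(np.float32),tuple(map(float,p*1e4)),True)/1e4
C=[]
for leg,G,yaw in grasps(b):
    h=W/2;f=np.array([[a,s*v] for a in (-.008,0,.008) for s in (1,-1) for v in np.linspace(h,h+.0125,4)])
    f=rot(f,yaw)+G
    hull=[cv2.convexHull((P*1).astype(np.float32)).reshape(-1,2) for P in obst]
    m=min(dist(p,P) for p in f for P in hull+own)
    pl=place(b,G,yaw,box,d['occ'][box])
    if abs(j6(*G,yaw))>2.3 or pl is None:continue
    r=rel(o,[*G,.016],yaw)
    C.append((min(m,.012)*1000-abs(r[3])/20-(.0 if abs(j6(*G,yaw))<1.8 else 4),leg,m,G,yaw,pl,r))
C.sort(key=lambda c:-c[0])
for c in C[:2]:
    sc,leg,m,G,yaw,pl,r=c
    print(f'leg {leg} clr {m:.3f} G {np.round(G,3)} yaw {yaw:.2f} j6 {j6(*G,yaw):.2f} MOVE {r} (to z .016)')
    fake=dict(tool_pos=np.array([*G,.016]),ee_rot=[0,0,yaw])
    print(f'   place T {np.round(pl[1],3)} yaw {pl[2]:.2f} m {pl[3]:.3f} near {pl[4]:.3f}  PLACE rel grasp',rel(fake,[*pl[1],.03],pl[2]),'(to z .03) c',np.round(pl[5],3).tolist())
d['cand']={k:dict(c=C[0][5][5].tolist(),T=C[0][5][1].tolist(),yaw=float(C[0][5][2]),box=box)};save(d)
E
cat > fin.py <<'E'
from plan import *
# mark last planned as done
d=load();[(k,c)]=d['cand'].items();d['B'][k]['done']=1;d['occ'][c['box']].append(c['c']);save(d)
E
python3 nxt.py O2
```

```text
O2 open 2 0.29 [ 0.573 -0.163  5.778]
t 1.4 tcp [ 0.229 -0.5    0.217] yaw 0.43
leg 0 clr 0.021 G [ 0.59  -0.194] yaw -0.51 j6 1.76 MOVE [ 0.455 -0.128  0.201 53.592] (to z .016)
   place T [0.45 0.3 ] yaw 0.02 m 0.013 near 9.000  PLACE rel grasp [-3.61e-01 -3.65e-01 -1.40e-02 -3.00e+01] (to z .03) c [0.415, 0.311]
leg 1 clr 0.021 G [ 0.55  -0.133] yaw 1.68 j6 -0.34 MOVE [  0.445  -0.2     0.201 -71.408] (to z .016)
   place T [0.397 0.347] yaw 1.68 m 0.013 near 9.000  PLACE rel grasp [ 0.494 -0.102 -0.014  0.   ] (to z .03) c [0.411, 0.313]
```

Request:
servo_tool(commands=[0.445,-0.2,0.05,0,0,-71.4,0.05,0.445,-0.2,0.05,0,0,-71.4,0.05,0.445,-0.2,0.05,0,0,-71.4,0.05,0.445,-0.2,0.05,0,0,-71.4,0.05,0.445,-0.2,0.05,0,0,-71.4,0.05,0.445,-0.2,0.05,0,0,-71.4,0.05,0.445,-0.2,0.05,0,0,-71.4,0.05,0.445,-0.2,0.05,0,0,-71.4,0.05,0.445,-0.2,0.05,0,0,-71.4,0.05,0.445,-0.2,0.05,0,0,-71.4,0.05])

```text
time: 2.65
tool_pos: [0.5501, -0.1331, 0.1664]
ee_rot: [-3.141, 0.001, 1.676]
wrist_force: [-0.3, 0.1, 0.3]
width: 0.0499
finger_force: 0.0
```

Request:
servo_tool(commands=[0,0,0.06,0,0,0,0.05,0,0,0.12,0,0,0,0.05,0,0,0.15,0,0,0,0.05,0,0,0.15,0,0,0,0.05,0,0,0.15,0,0,0,0,0,0,0.15,0,0,0,0,0,0,0.15,0,0,0,0,0,0,0.15,0,0,0,0,0,0,0.1,0,0,0,0,0,0,0.02,0,0,0,0])

```text
time: 3.9
tool_pos: [0.5487, -0.1321, 0.1278]
ee_rot: [-3.136, -0.002, 1.676]
wrist_force: [0.8, -0.2, -0.8]
width: 0.0074
finger_force: 30.0
```

Request:
servo_tool(commands=[0.494,-0.102,0,0,0,0,0,0.494,-0.102,0,0,0,0,0,0.494,-0.102,0,0,0,0,0,0.494,-0.102,0,0,0,0,0,0.494,-0.102,0,0,0,0,0,0.494,-0.102,0,0,0,0,0,0.494,-0.102,0,0,0,0,0,0.494,-0.102,0,0,0,0,0,0.494,-0.102,0,0,0,0,0,0.494,-0.102,0.04,0,0,0,0])

```text
time: 5.15
tool_pos: [0.3992, 0.35, 0.092]
ee_rot: [3.134, -0.004, 1.678]
wrist_force: [-0.3, -0.5, -2.2]
width: 0.0074
finger_force: 30.0
```

Request:
servo_tool(commands=[0,0,0.05,0,0,0,0,0,0,0.08,0,0,0,0,0,0,0.08,0,0,0,0,0,0,0.08,0,0,0,0.03,0,0,0.08,0,0,0,0.03,0,0,0.08,0,0,0,0.03,0,0,0.04,0,0,0,0.03,0,0,-0.02,0,0,0,0.03,0,0,-0.06,0,0,0,0.05,0,0,-0.06,0,0,0,0.05])

```text
time: 6.4
tool_pos: [0.3998, 0.3484, 0.1538]
ee_rot: [3.133, -0.004, 1.675]
wrist_force: [-0.1, -0.1, -0.9]
width: 0.0461
finger_force: 0.0
```

```bash
sed -i "s/d\['cand'\]={k:/d['cand']={k:/" nxt.py
python3 - <<'E'
from plan import *
d=load();d['cand']={'O2':dict(c=[.411,.313],box='scrap')};save(d)
E
python3 fin.py; python3 nxt.py H .05 H S1 S2 S3 O1 F
```

```text
S1 sound 2 0.45 [ 0.687 -0.064  0.161]
S2 sound 2 0.27 [ 0.582 -0.06   1.57 ]
S3 sound 2 0.25 [0.57  0.06  8.234]
O1 open 2 0.28 [0.475 0.058 1.226]
H short 2 0.23 [0.472 0.155 5.523]
F fold 2 0.3 [ 0.46  -0.159 10.98 ]
t 6.5 tcp [0.397 0.347 0.149] yaw 1.675
leg 0 clr 0.020 G [0.466 0.128] yaw 2.38 j6 -0.54 MOVE [ -0.225   0.046   0.133 -40.489] (to z .016)
   place T [0.406 0.368] yaw 2.38 m 0.019 near 0.079  PLACE rel grasp [ 0.209  0.132 -0.014  0.   ] (to z .03) c [0.39, 0.389]
```

Request:
servo_tool(commands=[-0.225,0.046,0,0,0,-40.5,0.05,-0.225,0.046,0,0,0,-40.5,0.05,-0.225,0.046,0,0,0,-40.5,0.05,-0.225,0.046,0,0,0,-40.5,0.05,-0.225,0.046,0,0,0,-40.5,0.05,-0.225,0.046,0.06,0,0,-40.5,0.05,-0.225,0.046,0.12,0,0,-40.5,0.05,-0.225,0.046,0.133,0,0,-40.5,0.05,-0.225,0.046,0.133,0,0,-40.5,0.05,-0.225,0.046,0.133,0,0,-40.5,0])

```text
time: 7.75
tool_pos: [0.4665, 0.1288, 0.016]
ee_rot: [-3.141, 0.0, 2.383]
wrist_force: [0.1, -0.2, 0.1]
width: 0.0432
finger_force: 0.0
```

Request:
servo_tool(commands=[0,0,0,0,0,0,0,0,0,0,0,0,0,0,0,0,0,0,0,0,0,0,0,-0.06,0,0,0,0,0,0,-0.11,0,0,0,0,0.209,0.132,-0.11,0,0,0,0,0.209,0.132,-0.11,0,0,0,0,0.209,0.132,-0.11,0,0,0,0,0.209,0.132,-0.11,0,0,0,0,0.209,0.132,-0.11,0,0,0,0])

```text
time: 9.0
tool_pos: [0.4036, 0.3718, 0.1252]
ee_rot: [-3.141, -0.001, 2.389]
wrist_force: [0.1, -0.2, -1.5]
width: 0.0076
finger_force: 29.9
```

Request:
servo_tool(commands=[0,0,0.05,0,0,0,0,0,0,0.095,0,0,0,0,0,0,0.095,0,0,0,0,0,0,0.095,0,0,0,0.03,0,0,0.095,0,0,0,0.03,0,0,0.095,0,0,0,0.03,0,0,0.04,0,0,0,0.03,0,0,-0.02,0,0,0,0.03,0,0,-0.04,0,0,0,0.05,0,0,-0.04,0,0,0,0.05])

```text
time: 10.25
tool_pos: [0.4066, 0.3692, 0.1686]
ee_rot: [3.136, 0.001, 2.383]
wrist_force: [-0.1, 0.1, -0.2]
width: 0.0467
finger_force: 0.0
```

```bash
python3 fin.py; python3 nxt.py O1 .05 S1 S2 S3 O1 F
```

```text
S1 sound 2 0.35 [ 0.687 -0.065  0.188]
S2 sound 2 0.27 [ 0.582 -0.059  7.829]
S3 sound 2 0.25 [ 0.569  0.06  14.541]
O1 open 2 0.27 [0.475 0.058 1.226]
F fold 2 0.3 [ 0.46  -0.159 11.004]
t 10.35 tcp [0.405 0.368 0.165] yaw 2.383
leg 1 clr 0.021 G [0.449 0.031] yaw -2.88 j6 -1.77 MOVE [ -0.263  -0.214   0.149 -58.738] (to z .016)
   place T [0.424 0.409] yaw -2.88 m 0.012 near 0.076  PLACE rel grasp [-0.075  0.371 -0.014  0.   ] (to z .03) c [0.455, 0.428]
leg 0 clr 0.021 G [0.503 0.08 ] yaw 1.23 j6 0.50 MOVE [-0.269 -0.142  0.149 66.262] (to z .016)
   place T [0.481 0.452] yaw 1.23 m 0.013 near 0.076  PLACE rel grasp [ 0.343 -0.146 -0.014  0.   ] (to z .03) c [0.459, 0.423]
```

Request:
servo_tool(commands=[-0.269,-0.142,0,0,0,66.3,0.05,-0.269,-0.142,0,0,0,66.3,0.05,-0.269,-0.142,0,0,0,66.3,0.05,-0.269,-0.142,0,0,0,66.3,0.05,-0.269,-0.142,0,0,0,66.3,0.05,-0.269,-0.142,0,0,0,66.3,0.05,-0.269,-0.142,0,0,0,66.3,0.05,-0.269,-0.142,0.06,0,0,66.3,0.05,-0.269,-0.142,0.12,0,0,66.3,0.05,-0.269,-0.142,0.149,0,0,66.3,0.05])

```text
time: 11.6
tool_pos: [0.499, 0.0811, 0.0118]
ee_rot: [-3.134, 0.003, 1.23]
wrist_force: [-0.3, -0.2, 1.2]
width: 0.05
finger_force: 0.0
```

Request:
servo_tool(commands=[0,0,0,0,0,0,0.05,0,0,0,0,0,0,0,0,0,0,0,0,0,0,0,0,0,0,0,0,0,0,0,0,0,0,0,0,0,0,-0.06,0,0,0,0,0,0,-0.11,0,0,0,0,0,0,-0.11,0,0,0,0])

```text
time: 12.6
tool_pos: [0.5063, 0.0805, 0.1322]
ee_rot: [3.132, -0.004, 1.226]
wrist_force: [-0.3, 0.0, -2.0]
width: 0.0075
finger_force: 30.0
```

Request:
servo_tool(commands=[0.343,-0.146,0,0,0,0,0,0.343,-0.146,0,0,0,0,0,0.343,-0.146,0,0,0,0,0,0.343,-0.146,0,0,0,0,0,0.343,-0.146,0,0,0,0,0,0.343,-0.146,0,0,0,0,0,0.343,-0.146,0,0,0,0,0,0.343,-0.146,0,0,0,0,0])

```text
time: 13.6
tool_pos: [0.4809, 0.4516, 0.1244]
ee_rot: [-3.14, 0.004, 1.226]
wrist_force: [-0.1, 0.2, -2.7]
width: 0.0072
finger_force: 30.0
```

Request:
servo_tool(commands=[0,0,0.05,0,0,0,0,0,0,0.095,0,0,0,0,0,0,0.095,0,0,0,0,0,0,0.095,0,0,0,0.03,0,0,0.095,0,0,0,0.03,0,0,0.095,0,0,0,0.03,0,0,0.04,0,0,0,0.03,0,0,-0.02,0,0,0,0.03,0,0,-0.04,0,0,0,0.05,0,0,-0.04,0,0,0,0.05])

```text
time: 14.85
tool_pos: [0.4828, 0.4535, 0.1705]
ee_rot: [3.138, -0.005, 1.226]
wrist_force: [-0.1, 0.5, 0.0]
width: 0.0463
finger_force: 0.0
```

```bash
python3 fin.py; python3 nxt.py F .04 S1 S2 S3 F
```

```text
S1 sound 2 0.34 [ 0.687 -0.065  0.188]
S2 sound 2 0.26 [ 0.582 -0.059 14.137]
S3 sound 2 0.24 [ 0.57   0.06  20.813]
F fold 2 0.29 [ 0.46  -0.159 17.287]
t 14.95 tcp [0.481 0.452 0.166] yaw 1.226
leg 0 clr 0.001 G [ 0.437 -0.174] yaw 1.58 j6 -0.39 MOVE [ -0.604   0.17    0.15  -20.244] (to z .016)
   place T [0.468 0.331] yaw 1.58 m 0.025 near 0.078  PLACE rel grasp [ 0.505  0.036 -0.014  0.   ] (to z .03) c [0.479, 0.35]
leg 1 clr 0.003 G [ 0.47  -0.159] yaw 2.49 j6 -1.24 MOVE [ -0.579   0.196   0.15  -72.244] (to z .016)
   place T [0.51  0.314] yaw 2.49 m 0.007 near 0.076  PLACE rel grasp [ 0.256  0.399 -0.014  0.   ] (to z .03) c [0.487, 0.318]
```

Request:
servo_tool(commands=[-0.607,0.171,0,0,0,-20.2,0.03,-0.607,0.171,0,0,0,-20.2,0.03,-0.607,0.171,0,0,0,-20.2,0.03,-0.607,0.171,0,0,0,-20.2,0.03,-0.607,0.171,0,0,0,-20.2,0.03,-0.607,0.171,0,0,0,-20.2,0.03,-0.607,0.171,0,0,0,-20.2,0.03,-0.607,0.171,0,0,0,-20.2,0.03,-0.607,0.171,0,0,0,-20.2,0.03,-0.607,0.171,0,0,0,-20.2,0.03])

```text
time: 16.2
tool_pos: [0.4361, -0.1723, 0.1646]
ee_rot: [-3.138, -0.002, 1.578]
wrist_force: [0.9, 0.6, 0.1]
width: 0.0301
finger_force: 0.0
```

```bash
python3 nxt.py F .03
```

```text
F fold 2 0.38 [ 0.46  -0.159 23.569]
t 16.3 tcp [ 0.436 -0.176  0.164] yaw 1.57
leg 0 clr 0.004 G [ 0.437 -0.173] yaw 1.58 j6 -0.38 MOVE [ 0.002  0.001  0.148 -0.446] (to z .016)
   place T [0.468 0.331] yaw 1.58 m 0.025 near 0.078  PLACE rel grasp [ 0.505  0.035 -0.014  0.   ] (to z .03) c [0.479, 0.35]
leg 1 clr 0.006 G [ 0.47  -0.159] yaw 2.49 j6 -1.24 MOVE [ 1.7000e-02  3.4000e-02  1.4800e-01 -5.2446e+01] (to z .016)
   place T [0.51  0.304] yaw 2.49 m 0.007 near 0.077  PLACE rel grasp [ 0.251  0.391 -0.014  0.   ] (to z .03) c [0.488, 0.308]
```

Request:
servo_tool(commands=[0,0,0.06,0,0,0,0.03,0,0,0.12,0,0,0,0.03,0,0,0.148,0,0,0,0.03,0,0,0.148,0,0,0,0.03,0,0,0.148,0,0,0,0,0,0,0.148,0,0,0,0,0,0,0.148,0,0,0,0,0,0,0.09,0,0,0,0,0,0,0.04,0,0,0,0,0,0,0.04,0,0,0,0])

```text
time: 17.55
tool_pos: [0.4406, -0.1725, 0.1323]
ee_rot: [3.132, 0.005, 1.578]
wrist_force: [0.9, -0.1, -2.6]
width: 0.0077
finger_force: 30.0
```

Request:
servo_tool(commands=[0.507,0.035,0,0,0,0,0,0.507,0.035,0,0,0,0,0,0.507,0.035,0,0,0,0,0,0.507,0.035,0,0,0,0,0,0.507,0.035,0,0,0,0,0,0.507,0.035,0,0,0,0,0,0.507,0.035,0,0,0,0,0,0.507,0.035,0,0,0,0,0,0.507,0.035,0,0,0,0,0,0.507,0.035,0,0,0,0,0])

```text
time: 18.8
tool_pos: [0.468, 0.3359, 0.1251]
ee_rot: [-3.139, 0.002, 1.579]
wrist_force: [-0.4, -0.9, -1.7]
width: 0.0077
finger_force: 30.0
```

Request:
servo_tool(commands=[0,0,0.05,0,0,0,0,0,0,0.09,0,0,0,0,0,0,0.09,0,0,0,0,0,0,0.09,0,0,0,0.03,0,0,0.09,0,0,0,0.03,0,0,0.09,0,0,0,0.03,0,0,0.04,0,0,0,0.03,0,0,-0.02,0,0,0,0.03,0,0,-0.05,0,0,0,0.05,0,0,-0.05,0,0,0,0.05])

```text
time: 20.05
tool_pos: [0.4708, 0.3375, 0.1815]
ee_rot: [3.134, -0.004, 1.578]
wrist_force: [0.3, -0.4, -0.7]
width: 0.0464
finger_force: 0.0
```

```bash
python3 fin.py; python3 nxt.py S3 .05 S1 S2 S3
python3 - <<'E'
from fit import *
s=snapshot('top');t=s['img'][160:280,110:220];c=snapshot('scene')['img'][140:240,330:480]
h=np.zeros((480,1040,3),np.uint8);h[:480,:440]=cv2.resize(t,(440,480));h[:400,440:]=cv2.resize(c,(600,400));cv2.imwrite('pics/s1.png',cv2.resize(h,(800,369)))
E
```

```text
S1 sound 2 0.36 [ 0.687 -0.065  0.188]
S2 sound 2 0.27 [ 0.582 -0.059 14.137]
S3 sound 2 0.26 [ 0.57   0.06  20.813]
t 20.15 tcp [0.469 0.336 0.176] yaw 1.578
leg 0 clr 0.018 G [0.586 0.083] yaw 1.96 j6 -0.25 MOVE [ -0.254   0.115   0.16  -22.04 ] (to z .016)
   place T [ 0.423 -0.398] yaw 1.96 m 0.013 near 9.000  PLACE rel grasp [-0.382 -0.334 -0.014  0.   ] (to z .03) c [0.422, -0.427]
leg 1 clr 0.021 G [0.565 0.033] yaw 0.39 j6 1.24 MOVE [-0.304  0.094  0.16  67.96 ] (to z .016)
   place T [ 0.412 -0.428] yaw 0.39 m 0.016 near 9.000  PLACE rel grasp [-0.318  0.367 -0.014  0.   ] (to z .03) c [0.431, -0.407]
```

View pics/s1.png

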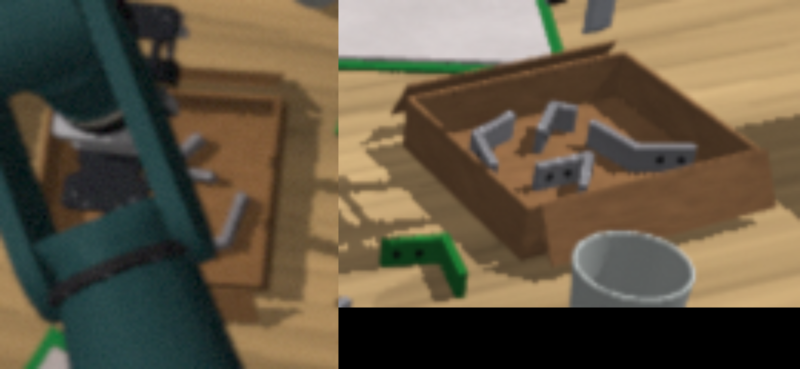

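All four misshapen brackets stand in the scrap box (scene crop, around (490,140) to (660,150)). Next come the sound ones.

Request:
servo_tool(commands=[-0.254,0.115,0,0,0,-22,0.05,-0.254,0.115,0,0,0,-22,0.05,-0.254,0.115,0,0,0,-22,0.05,-0.254,0.115,0,0,0,-22,0.05,-0.254,0.115,0,0,0,-22,0.05,-0.254,0.115,0,0,0,-22,0.05,-0.254,0.115,0.06,0,0,-22,0.05,-0.254,0.115,0.12,0,0,-22,0.05,-0.254,0.115,0.16,0,0,-22,0.05,-0.254,0.115,0.16,0,0,-22,0.05])

```text
time: 21.5
tool_pos: [0.5835, 0.0847, 0.0141]
ee_rot: [-3.137, -0.002, 1.964]
wrist_force: [-0.4, -0.5, -0.6]
width: 0.0503
finger_force: 0.0
```

Request:
servo_tool(commands=[0,0,0,0,0,0,0,0,0,0,0,0,0,0,0,0,0,0,0,0,0,0,0,0,0,0,0,0,0,0,-0.06,0,0,0,0,0,0,-0.12,0,0,0,0,0,0,-0.13,0,0,0,0])

```text
time: 22.38
tool_pos: [0.5888, 0.0833, 0.153]
ee_rot: [3.131, 0.004, 1.962]
wrist_force: [-1.0, 0.6, -2.7]
width: 0.008
finger_force: 30.0
```

Request:
servo_tool(commands=[-0.382,-0.334,0,0,0,0,0,-0.382,-0.334,0,0,0,0,0,-0.382,-0.334,0,0,0,0,0,-0.382,-0.334,0,0,0,0,0,-0.382,-0.334,0,0,0,0,0,-0.382,-0.334,0,0,0,0,0,-0.382,-0.334,0,0,0,0,0,-0.382,-0.334,0,0,0,0,0,-0.382,-0.334,0,0,0,0,0,-0.382,-0.334,0,0,0,0,0])

```text
time: 23.62
tool_pos: [0.422, -0.3968, 0.145]
ee_rot: [-3.141, -0.004, 1.961]
wrist_force: [0.3, 0.3, -2.2]
width: 0.0077
finger_force: 30.0
```

Request:
servo_tool(commands=[0,0,0,0,0,0,0,0,0,0.06,0,0,0,0,0,0,0.112,0,0,0,0,0,0,0.112,0,0,0,0.03,0,0,0.112,0,0,0,0.03,0,0,0.112,0,0,0,0.03,0,0,0.06,0,0,0,0.03,0,0,0,0,0,0,0.03,0,0,-0.04,0,0,0,0.05,0,0,-0.04,0,0,0,0.05])

```text
time: 24.88
tool_pos: [0.4249, -0.3997, 0.1947]
ee_rot: [3.137, 0.013, 1.962]
wrist_force: [-0.4, -0.3, 0.1]
width: 0.0467
finger_force: 0.0
```

```bash
python3 fin.py; python3 nxt.py S2 .05 S1 S2
```

```text
S1 sound 2 0.35 [ 0.688 -0.065  0.204]
S2 sound 2 0.26 [ 0.582 -0.059 14.135]
t 24.98 tcp [ 0.423 -0.398  0.188] yaw 1.962
leg 0 clr 0.012 G [ 0.606 -0.045] yaw 1.57 j6 -0.07 MOVE [ 0.256  0.304  0.172 22.557] (to z .016)
   place T [ 0.446 -0.319] yaw 1.57 m 0.015 near 0.083  PLACE rel grasp [-0.275 -0.159 -0.014  0.   ] (to z .03) c [0.434, -0.345]
leg 1 clr 0.021 G [ 0.568 -0.083] yaw 3.14 j6 -1.71 MOVE [  0.236   0.254   0.172 -67.443] (to z .016)
   place T [ 0.414 -0.358] yaw 3.14 m 0.022 near 0.083  PLACE rel grasp [ 0.153 -0.276 -0.014  0.   ] (to z .03) c [0.441, -0.346]
```

Request:
servo_tool(commands=[0.256,0.304,0,0,0,22.6,0.05,0.256,0.304,0,0,0,22.6,0.05,0.256,0.304,0,0,0,22.6,0.05,0.256,0.304,0,0,0,22.6,0.05,0.256,0.304,0,0,0,22.6,0.05,0.256,0.304,0,0,0,22.6,0.05,0.256,0.304,0,0,0,22.6,0.05,0.256,0.304,0.06,0,0,22.6,0.05,0.256,0.304,0.12,0,0,22.6,0.05,0.256,0.304,0.172,0,0,22.6,0.05])

```text
time: 26.22
tool_pos: [0.6037, -0.0441, 0.0105]
ee_rot: [-3.136, -0.001, 1.568]
wrist_force: [-8.5, 1.6, 265.0]
width: 0.0502
finger_force: 165.9
```

Request:
servo_tool(commands=[0,0,0,0,0,0,0.05,0,0,0,0,0,0,0,0,0,0,0,0,0,0,0,0,0,0,0,0,0,0,0,0,0,0,0,0,0,0,-0.06,0,0,0,0,0,0,-0.12,0,0,0,0,0,0,-0.13,0,0,0,0])

```text
time: 27.22
tool_pos: [0.609, -0.0452, 0.151]
ee_rot: [3.131, 0.002, 1.568]
wrist_force: [0.0, -0.1, -3.3]
width: 0.0079
finger_force: 30.0
```

Request:
servo_tool(commands=[-0.275,-0.159,0,0,0,0,0,-0.275,-0.159,0,0,0,0,0,-0.275,-0.159,0,0,0,0,0,-0.275,-0.159,0,0,0,0,0,-0.275,-0.159,0,0,0,0,0,-0.275,-0.159,0,0,0,0,0,-0.275,-0.159,0,0,0,0,0,-0.275,-0.159,0,0,0,0,0,-0.275,-0.159,0,0,0,0,0])

```text
time: 28.35
tool_pos: [0.4471, -0.3179, 0.1447]
ee_rot: [-3.141, -0.0, 1.57]
wrist_force: [0.9, 0.0, -2.4]
width: 0.0075
finger_force: 30.0
```

Request:
servo_tool(commands=[0,0,0,0,0,0,0,0,0,0.06,0,0,0,0,0,0,0.112,0,0,0,0,0,0,0.112,0,0,0,0.03,0,0,0.112,0,0,0,0.03,0,0,0.112,0,0,0,0.03,0,0,0.06,0,0,0,0.03,0,0,0,0,0,0,0.03,0,0,-0.04,0,0,0,0.05,0,0,-0.04,0,0,0,0.05])

```text
time: 29.6
tool_pos: [0.4487, -0.3214, 0.1923]
ee_rot: [3.131, 0.009, 1.568]
wrist_force: [0.8, 0.1, -1.1]
width: 0.0464
finger_force: 0.0
```

```bash
python3 fin.py; python3 nxt.py S1 .04 S1
```

```text
S1 sound 2 0.36 [ 0.688 -0.065  0.204]
t 29.7 tcp [ 0.447 -0.32   0.186] yaw 1.568
leg 1 clr 0.016 G [ 0.662 -0.056] yaw 1.77 j6 -0.29 MOVE [  0.264   0.215   0.17  -11.847] (to z .016)
   place T [ 0.453 -0.4  ] yaw 2.82 m 0.041 near 0.067  PLACE rel grasp [-2.94e-01 -2.74e-01 -1.40e-02 -6.00e+01] (to z .03) c [0.481, -0.397]
leg 0 clr -0.006 G [ 0.707 -0.085] yaw 0.20 j6 1.25 MOVE [ 0.235  0.26   0.17  78.153] (to z .016)
   place T [ 0.446 -0.309] yaw 0.20 m 0.009 near 0.045  PLACE rel grasp [-0.3    0.167 -0.014  0.   ] (to z .03) c [0.418, -0.303]
```

The wrist force read 265 N at the end of the last fast descent. The fingertips overshot onto the table there, so I'll make slow descents from now on.

Request:
servo_tool(commands=[0.264,0.215,0,0,0,-11.8,0.05,0.264,0.215,0,0,0,-11.8,0.05,0.264,0.215,0,0,0,-11.8,0.05,0.264,0.215,0,0,0,-11.8,0.05,0.264,0.215,0,0,0,-11.8,0.05,0.264,0.215,0,0,0,-11.8,0.05,0.264,0.215,0,0,0,-11.8,0.05,0.264,0.215,0.05,0,0,-11.8,0.05,0.264,0.215,0.1,0,0,-11.8,0.05,0.264,0.215,0.1,0,0,-11.8,0.05])

```text
time: 30.95
tool_pos: [0.657, -0.0566, 0.0781]
ee_rot: [-3.128, -0.004, 1.772]
wrist_force: [-0.8, -0.5, -0.1]
width: 0.0501
finger_force: 0.0
```

Request:
servo_tool(commands=[0,0,0.02,0,0,0,0.05,0,0,0.04,0,0,0,0.05,0,0,0.055,0,0,0,0.05,0,0,0.065,0,0,0,0.05,0,0,0.068,0,0,0,0.05,0,0,0.068,0,0,0,0.05,0,0,0.068,0,0,0,0,0,0,0.068,0,0,0,0,0,0,0.068,0,0,0,0,0,0,0.068,0,0,0,0])

```text
time: 32.2
tool_pos: [0.6622, -0.056, 0.0171]
ee_rot: [3.141, 0.0, 1.774]
wrist_force: [-0.2, 0.4, -0.3]
width: 0.0132
finger_force: 0.0
```

Request:
servo_tool(commands=[0,0,-0.04,0,0,0,0,0,0,-0.09,0,0,0,0,0,0,-0.14,0,0,0,0,0,0,-0.14,0,0,0,0])

```text
time: 32.7
tool_pos: [0.6649, -0.0564, 0.1633]
ee_rot: [3.131, 0.004, 1.774]
wrist_force: [0.3, 0.1, -1.7]
width: 0.008
finger_force: 30.0
```

Request:
servo_tool(commands=[-0.294,-0.274,0,0,0,-60,0,-0.294,-0.274,0,0,0,-60,0,-0.294,-0.274,0,0,0,-60,0,-0.294,-0.274,0,0,0,-60,0,-0.294,-0.274,0,0,0,-60,0,-0.294,-0.274,0,0,0,-60,0,-0.294,-0.274,0,0,0,-60,0,-0.294,-0.274,0,0,0,-60,0,-0.294,-0.274,0,0,0,-60,0,-0.294,-0.274,0,0,0,-60,0])

```text
time: 33.95
tool_pos: [0.4536, -0.3977, 0.1562]
ee_rot: [3.141, -0.001, 2.823]
wrist_force: [-0.4, -0.4, -1.2]
width: 0.0078
finger_force: 30.0
```

Run:
```python
from fit import *
t=snapshot('top')['img'][160:290,355:455];c=snapshot('scene')['img'][170:300,50:200]
h=np.hstack([cv2.resize(t,(370,480)),cv2.resize(c,(430,372))[:0].reshape(0,430,3) if 0 else cv2.copyMakeBorder(cv2.resize(c,(430,372)),0,108,0,0,cv2.BORDER_CONSTANT)]);cv2.imwrite('pics/c1.png',h)
```

```text
(no output)
```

View pics/c1.png

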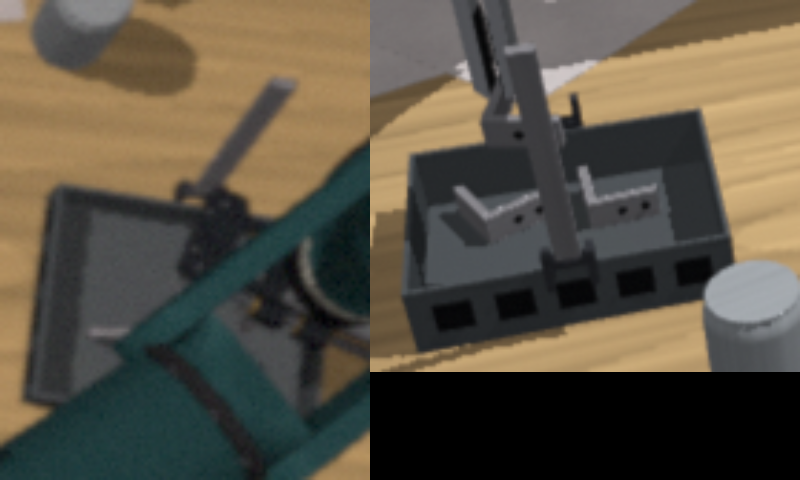

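Two sound brackets stand in the crate, at scene crop (500,215) and (620,205), and the third is held above it. I'll lower it.

Request:
servo_tool(commands=[0,0,0.04,0,0,0,0,0,0,0.08,0,0,0,0,0,0,0.11,0,0,0,0,0,0,0.125,0,0,0,0,0,0,0.125,0,0,0,0,0,0,0.125,0,0,0,0.03,0,0,0.125,0,0,0,0.03,0,0,0.125,0,0,0,0.03,0,0,0.07,0,0,0,0.03,0,0,0.01,0,0,0,0.03])

```text
time: 35.3
tool_pos: [0.4523, -0.3985, 0.147]
ee_rot: [3.14, -0.003, 2.821]
wrist_force: [0.2, -1.3, -0.2]
width: 0.03
finger_force: 0.0
```

Request:
servo_tool(commands=[0,0,-0.06,0,0,0,0.03,0,0,-0.12,0,0,0,0,0,0,-0.15,0,0,0,0,0,0,-0.15,0,0,0,0])

```text
time: 35.8
tool_pos: [0.4538, -0.4, 0.3008]
ee_rot: [-3.138, 0.007, 2.821]
wrist_force: [0.5, -0.5, -0.1]
width: 0.0034
finger_force: 0.0
```

```bash
python3 fin.py
python3 - <<'E'
from plan import *
o=robot.get_obs();print(o['time'],o['tool_pos'],o['ee_rot'],o['joint_positions'])
s=snapshot('scene');c=s['img'][160:310,40:200]
im=cv2.resize(c,None,fx=4,fy=4,interpolation=cv2.INTER_CUBIC)
t=-.039;ex=np.array([np.cos(t),np.sin(t),0]);ey=np.array([-ex[1],ex[0],0]);c0=np.array([.464,-.37,0])
h=c0+.096*ex+[0,0,.066]
for a,col in [(1.6,(0,0,255)),(1.7,(0,255,0)),(1.8,(255,0,0))]:
    tip=h-.2*np.cos(a)*ex+[0,0,.2*np.sin(a)]
    p=((proj(s,np.array([h,tip]))-[40,160]+.5)*4).astype(int);cv2.line(im,tuple(map(int,p[0])),tuple(map(int,p[1])),col,1);print(a,tip)
cv2.imwrite('pics/bar.png',im)
E
```

```text
35.8 [ 0.45375642 -0.39997889  0.30083581] [-3.13790637  0.00667935  2.82083518] [-8.16161737e-01  2.06578345e-01  1.07031046e+00 -7.07393261e-05
  1.85707511e+00 -2.06620852e+00]
1.6 [ 0.56576247 -0.37397075  0.26591472]
1.7 [ 0.58567631 -0.37474778  0.26433296]
1.8 [ 0.60533287 -0.37551478  0.26076953]
```

View pics/bar.png

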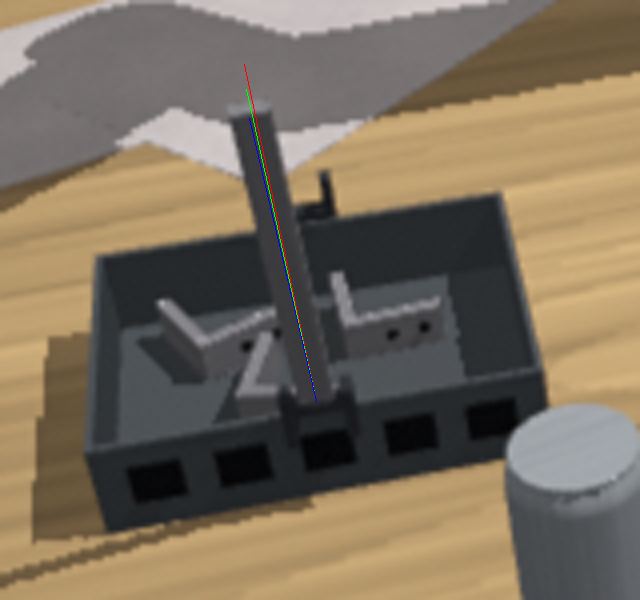

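The bar is at about 1.8 rad (its end at (250,108) falls on the blue line), and all three sound brackets stand in the crate. Next I'll work out the bar push.

Run:
```python
from plan import *
o=robot.get_obs();t=-.039;yaw=t+np.pi
ex=np.array([np.cos(t),np.sin(t),0]);c0=np.array([.464,-.37,0]);h=c0+.096*ex+[0,0,.066]
print('up/turn',rel(o,[.45,-.385,.36],yaw))
st=h+.072*ex;st[2]=.225
print('behind',rel(o,[st[0],st[1],.36],yaw),st)
f=dict(tool_pos=st,ee_rot=[0,0,yaw])
for a in list(np.arange(1.7,.09,-.1))+[.02]:
    r=.13+.02*a/1.7
    e=h+r*(-np.cos(a)*ex+[0,0,np.sin(a)])+.004*(np.sin(a)*ex+[0,0,np.cos(a)])
    T=e+.008*ex;T[2]+=.011
    print(round(a,2),rel(f,T,yaw)[:3])
```

```text
up/turn [ 8.0000e-03  1.3000e-02 -6.2000e-02 -1.6143e+01]
behind [ -0.162   0.078  -0.062 -16.143] [ 0.63187225 -0.37655034  0.225     ]
1.7 [ 0.041  0.    -0.   ]
1.6 [ 0.056  0.    -0.001]
1.5 [0.07 0.   0.  ]
1.4 [0.085 0.    0.003]
1.3 [0.099 0.    0.007]
1.2 [0.112 0.    0.012]
1.1 [ 0.125 -0.     0.019]
1.0 [0.137 0.    0.027]
0.9 [ 0.148 -0.     0.035]
0.8 [ 0.158 -0.     0.045]
0.7 [ 0.167 -0.     0.056]
0.6 [0.175 0.    0.067]
0.5 [ 0.181 -0.     0.079]
0.4 [ 0.187 -0.     0.092]
0.3 [ 0.19  -0.     0.105]
0.2 [ 0.193 -0.     0.118]
0.1 [ 0.194 -0.     0.131]
0.02 [ 0.194 -0.     0.141]
```

Request:
servo_tool(commands=[0,0,-0.062,0,0,-5,0,0,0,-0.062,0,0,-16.1,0,-0.06,0.03,-0.062,0,0,-16.1,0,-0.11,0.05,-0.062,0,0,-16.1,0,-0.162,0.078,-0.062,0,0,-16.1,0,-0.162,0.078,-0.062,0,0,-16.1,0,-0.162,0.078,-0.062,0,0,-16.1,0])

```text
time: 36.72
tool_pos: [0.6312, -0.3762, 0.3555]
ee_rot: [3.139, -0.005, 3.102]
wrist_force: [-1.4, 0.4, 0.1]
width: 0.0003
finger_force: 0.0
```

Request:
servo_tool(commands=[0,0,0.04,0,0,0,0,0,0,0.08,0,0,0,0,0,0,0.12,0,0,0,0,0,0,0.135,0,0,0,0,0,0,0.135,0,0,0,0,0,0,0.135,0,0,0,0])

```text
time: 37.48
tool_pos: [0.6316, -0.3769, 0.2274]
ee_rot: [-3.139, 0.004, 3.101]
wrist_force: [-0.0, 0.6, 0.6]
width: 0.0007
finger_force: 0.0
```

Request:
servo_tool(commands=[0.02,0,0,0,0,0,0,0.041,0,0,0,0,0,0,0.056,0,0,0,0,0,0,0.07,0,0,0,0,0,0,0.085,0,0.003,0,0,0,0,0.099,0,0.007,0,0,0,0,0.112,0,0.012,0,0,0,0,0.125,0,0.019,0,0,0,0,0.137,0,0.027,0,0,0,0,0.137,0,0.027,0,0,0,0])

```text
time: 38.72
tool_pos: [0.4946, -0.3714, 0.1993]
ee_rot: [-3.139, 0.003, 3.101]
wrist_force: [-0.2, -0.1, 0.0]
width: 0.0007
finger_force: 0.0
```

Request:
servo_tool(commands=[0.011,0,0.008,0,0,0,0,0.021,0,0.018,0,0,0,0,0.03,0,0.029,0,0,0,0,0.038,0,0.04,0,0,0,0,0.044,0,0.052,0,0,0,0,0.05,0,0.065,0,0,0,0,0.053,0,0.078,0,0,0,0,0.056,0,0.091,0,0,0,0,0.057,0,0.1,0,0,0,0,0.057,0,0.1,0,0,0,0])

```text
time: 39.98
tool_pos: [0.4371, -0.3679, 0.0957]
ee_rot: [3.14, -0.001, 3.102]
wrist_force: [-0.1, -0.1, -0.1]
width: 0.0005
finger_force: 0.0
```

Run:
```python
from fit import *
c=snapshot('scene')['img'][160:310,40:200]
cv2.imwrite('pics/bar2.png',cv2.resize(c,None,fx=4,fy=4,interpolation=cv2.INTER_CUBIC))
```

```text
(no output)
```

View pics/bar2.png

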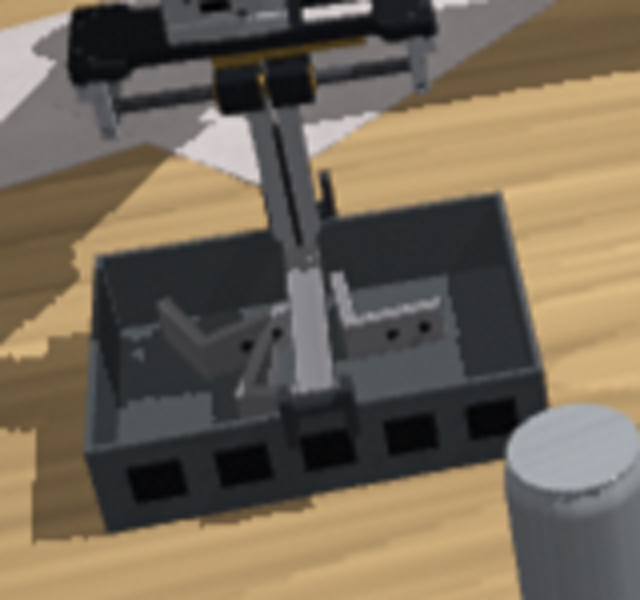

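The bar is down under the fingers and nearly closed. I'll press the last 15 mm slowly.

Request:
servo_tool(commands=[0,0,0.003,0,0,0,0,0,0,0.006,0,0,0,0,0,0,0.009,0,0,0,0,0,0,0.011,0,0,0,0,0,0,0.012,0,0,0,0,0,0,0.013,0,0,0,0,0,0,0.013,0,0,0,0])

```text
time: 40.9
tool_pos: [0.4375, -0.3684, 0.0839]
ee_rot: [3.141, 0.0, 3.102]
wrist_force: [0.7, -0.1, -0.2]
width: 0.0008
finger_force: 0.1
```

Request:
servo_tool(commands=[0,0,0.001,0,0,0,0,0,0,0.002,0,0,0,0,0,0,0.002,0,0,0,0])

```text
time: 41.28
tool_pos: [0.4375, -0.3683, 0.0818]
ee_rot: [3.141, -0.0, 3.102]
wrist_force: [-0.1, 1.0, -0.1]
width: 0.0008
finger_force: 0.0
```

Request:
servo_tool(commands=[0,0,0.001,0,0,0,0,0,0,0.001,0,0,0,0])

```text
time: 41.52
tool_pos: [0.4375, -0.3684, 0.0813]
ee_rot: [-3.142, 0.0, 3.102]
wrist_force: [-1.1, 1.0, 2.4]
width: 0.0003
finger_force: 1.2
```

Request:
servo_tool(commands=[0,0,-0.04,0,0,0,0,0,0,-0.1,0,0,0,0,0,0,-0.16,0,0,0,0,-0.02,0.1,-0.2,0,0,0,0,-0.02,0.2,-0.2,0,0,0,0,-0.02,0.2,-0.2,0,0,0,0,-0.02,0.2,-0.2,0,0,0,0])

```text
time: 42.4
tool_pos: [0.4658, -0.1667, 0.282]
ee_rot: [-3.141, 0.002, 3.106]
wrist_force: [0.2, -0.3, 0.4]
width: -0.0
finger_force: 0.0
```

Run:
```python
from plan import *
s=snapshot('scene');im=s['img'].copy();im=cv2.resize(im,(800,600),interpolation=cv2.INTER_CUBIC)
cv2.imwrite('pics/end.png',im)
a=cv2.resize(s['img'][160:310,40:200],None,fx=5,fy=5,interpolation=cv2.INTER_CUBIC)
t=-.039;ex=np.array([np.cos(t),np.sin(t),0]);h=np.array([.464,-.37,0])+.096*ex+[0,0,.07]
for an in (0,.06): 
  p=proj(s,np.array([h-.2*np.cos(an)*ex+[0,0,.2*np.sin(an)]+w*np.array([-ex[1],ex[0],0]) for w in(-.009,.009)]));print(an,np.round((p-[40,160]+.5)*4))
cv2.imwrite('pics/end_c.png',cv2.resize(a,(640,600)))
```

```text
0 [[280. 189.]
 [312. 184.]]
0.06 [[276. 172.]
 [308. 167.]]
```

View pics/end.png

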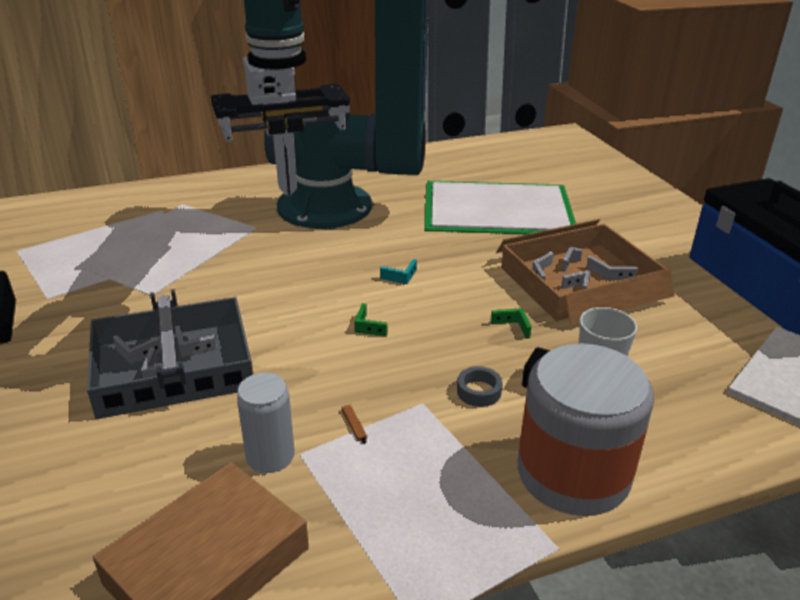

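View pics/end_c.png

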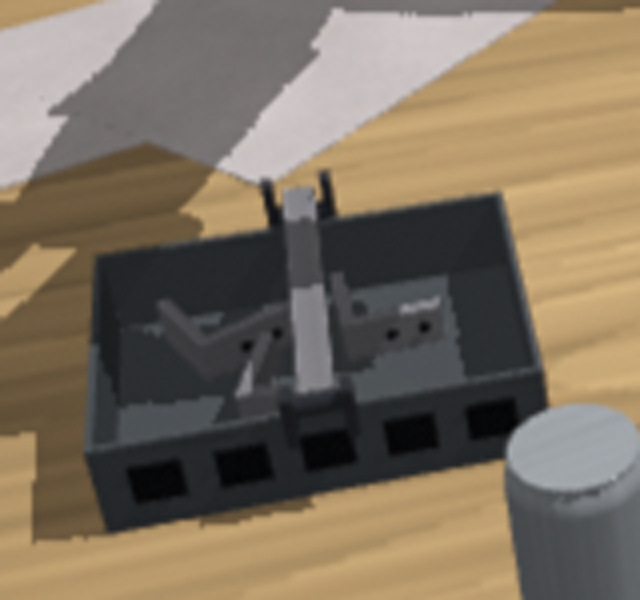

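The bar end lies between the catch prongs at about row 188, where the projection for 0 rad is 184–189. The crate holds three brackets and the scrap box four, and the bystanders and look-alikes look undisturbed. Handing in.

```bash
python3 -c "
from bench import close_job
print(close_job())"
```

```text
the job is handed in; nothing more can be done
None
```

I handed the job in with all seven brackets sorted (three sound in the crate, four misshapen in the scrap box) and the bar closed in its catch, but it may be judged a fail: one fast descent read 265 N at the wrist, over the 120 N limit, when the fingertips hit the table.

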